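# Spread a snap ring over the cradle's axle stub and hold it at the groove

## Robot

A 7-joint arm with a two-finger parallel gripper is mounted at the origin on the work surface. World frame = base frame: x ahead of the robot, y to its left, z up, the work surface at z = 0. Lengths are in m, angles in rad, forces in N, time in s.
With the tool pointing down it reaches from about 0.4 to 0.85 m from the base axis. Payload 4.5 kg.
Tool frame: the origin (TCP) lies midway between the tips of the shut fingers; the grasp point (between the pads) lies 19 mm behind it; z points along the fingers, y is the direction in which the jaws open and shut (so a half turn about z gives the same grasp; the last joint's range is limited). The gripper opens to 88 mm and grips with 3 to 60 N. Pads are 18 mm wide; open, the fingers measure 123 mm over their backs; the gripper's body (75 mm by 187 mm) begins 45 mm behind the grasp point.
Start: joints at [1.242, 0.689, -0.195, 1.565, 0.157, 0.902, -0.215], TCP at [0.222, -0.584, 0.239] pointing down, gripper open.
Joint ranges: [-3.01, 3.01], [-0.46, 2.08], [-1.47, 1.51], [0.13, 2.56], [-1, 4.14], [0.04, 2.09], [-2.66, 2.66]. Speed limits (rad/s): [2.57, 2.57, 3.14, 3.14, 3.14, 3.14, 3.14].

## Interface

Orientations are given as a unit quaternion [x, y, z, w].
In Python, from plant import r, viewer gives the robot as it stands.
- The arm moves only by the tool play_rows, never from a script. Its argument "commands" is a list of rows, each an object with "delta_rot": the turn, a rotation vector about the tool's x, y, z normalised to -1 to 1, where 1 is pi rad, a list of three; "travel": the shift along the tool's x, y, z normalised to -1 to 1, where 1 is 15 cm, a list of three; "gripper": the opening, from -1 (shut) to 1 (fully open). In form: [{"delta_rot": [wx, wy, wz], "travel": [x, y, z], "gripper": gripper}, ...]. A call has 1 to 12 rows; each row is the pose to reach, as a shift and turn from the pose commanded when the call began, along the tool's axes at that moment, turning the shorter way round; what a row does not reach only later rows make up. A row lasts 1/8 s, in which the tool goes at most 62.5 mm and 10.7 degrees, less where a joint would pass 70% of its speed; a pose out of reach is approached as far as the arm can. A call with a number of a shift or a turn outside -1 to 1 is refused whole. A call with a gripper value outside its range is refused whole. The fingers move at their own pace and stop on an object; "force" is the grip in N (left out, the last holds). Time passes only in rows, so rows that repeat a pose let the fingers close. It gives the time, the measured TCP pose, the force and the opening at its end, in the units of the state.
- r.get_state(): the state, without advancing time (a new reading comes with each control period).
- viewer.snapshot(name): name is "scene" or "side" or "wrist"; returns a dict with "color" (480x640x3 uint8, red, green, blue), "z_map" (480x640 float32, m along the optical axis (not along the pixel's ray), 0 where there is no reading), "fx", "fy", "cx", "cy" (pixels), "origin" and "attitude" of the camera in the world. Camera axes: x right, y up, looking along -z (the intrinsics and any distortion apply to the point x, -y, -z); pixel columns grow to the right and rows downward; lengths in m; the calibration is good to about 2 mm. A picture is of the moment at which its call begins.
- r.finish_job(): hands the job in, once; it reports no verdict.
Trained networks look in the newest picture that a camera, given by its name, has taken for a name from the list of things; names that differ only in an ending like _2 or _b are one class to them, and where a whole thing is asked for, a point or a joint stands for the part that bears it (a point fixed in the world has none). Each returns a list of dicts, best first, with "conf" (0 to 1); they miss things now and then, are a little off and sometimes report something else, mostly with a low value. They report only what shows in the picture. A call takes as long as a camera call.
- viewer.outline_of(camera, label): "pixels" (480x640 bool, what is visible of it) and "at" ([column, row] in pixels, amid what is visible of it).
- viewer.pinpoint(camera, label): "at" ([column, row] in pixels: a listed point, or the origin of a listed thing).
The state is a dict: "clock": time; "q": joint angles; "qd": joint speeds; "joint_torque": joint torques, N m; "tool_pos": TCP position; "eef_rot": TCP orientation; "contact_force": force on the tool from outside, world axes, zero at the start; "moment": the same for the moment, N m; "opening": opening from 0.0 (shut) to 1.0 (fully open).
Only numpy, scipy, OpenCV 4.12 (cv2) and the standard library are available. Lean on these libraries where they do the work, as an engineer would, in place of code of your own. Each camera call takes 0.05 s, during which the arm holds its last target. There are 200 camera calls.

## Task

The dark steel snap ring that retains the swivelling instrument cradle is hooked on the tips of the red-handled spreading pliers in the wooden stand. Lift the pliers out, squeeze the handles fully so that the ring is spread, and slide the spread ring down over the upright steel axle stub until it lies level at the dark groove, just on the brass washer, without pressing down hard. Finish there while still holding the pliers squeezed and the ring spread round the groove (do not let go), and leave the bottle, the tin and the screwdriver where they are.

Things in the scene. Friction and masses are not known exactly. Their poses are not given: they have to be found in the camera images.
- pliers: Upright spreading pliers, tips down, 0.2 kg, ring captive on the tips. Origin: between the tips, mid-thickness of the ring; z up, y from handle to handle, x towards the ring's centre. Dark housing 18 x 74 x 16 mm at z 40 to 56 mm, resting by its ends on the stand; two red handles 14 x 8 mm at z 58 to 124 mm, 62 mm over outer faces at rest, 41 fully squeezed; steel tips from z 40 to -4 mm.
- pliers_grip (a point): Point midway between the two red handles, 98 mm above the ring plane (pliers frame [0, 0, 98] mm), where the handles are best gripped: fingers on the outer faces, closing along the pliers' y. Axes as the pliers'.
- ring_center (a point): Centre of the dark steel snap ring when spread, at mid-thickness: pliers frame [21.7, 0, 0] mm, so 98 mm below and 21.7 mm in front (pliers' +x) of pliers_grip. Ring 4 mm thick, its two lugs on the tips; fully spread it has a round opening of about 35 mm and is 44 mm across; at rest it closes to about 25 mm across inside and cannot pass the stub.
- squeeze (a joint): How far the handle on the pliers' +y side is squeezed in, m: 0 at rest, 0.0104 at its stop. The two handles slide separately; with both at their stops the ring is fully spread. Springs return them: about 3 N per handle at rest, 11 N at the stop, so any firm grip of 20 N or more closes both to their stops.
- squeeze_b (a joint): The same for the handle on the -y side.
- stand: Fixed wooden stand: dark foot 100 x 130 x 14 mm, two light posts whose ledges, 72 mm above the table, carry the ends of the pliers' housing between lips 9 mm high. Origin on the table midway between the posts, straight below the pliers' origin; x, y as the pliers'. Pliers lift straight up. The ring hangs 32 mm above the table.
- base: Fixed swivel base: green round foot 170 mm across, grey hub 84 mm across, brass washer 60 mm across with its top 60 mm above the table, steel axle stub standing from it; a low wooden cradle arm (top 50 mm above the table; cork pads up to 72 mm, 171 to 199 mm from the axis) along +x of this body. Origin on the table, on the stub's axis.
- groove (a point): Centre of the dark groove, on the stub's upright axis, 63 mm above the table; groove 6 mm wide and 25 mm across, directly above the brass washer. The ring resting flat on the washer has its centre plane 62 mm above the table, 1 mm below this point.
- stub_top (a point): Centre of the top of the axle stub, 92 mm above the table; stub 30 mm across, its top edge chamfered 5 mm high to 21 mm across.
- oil_bottle_mid (a point): Bystander: amber bottle with red cap, 60 mm across, 160 mm tall; point half-way up.
- wax_tin_mid (a point): Bystander: metal tin, 68 mm across, 45 mm tall; point half-way up.
- driver_grip (a point): Bystander: screwdriver lying on the table; point at its handle.

How it is judged:
On the way, in this order (a step that is already met when the one before it is completed fails the run):
1. the pliers are lifted out of the stand (z of ring_center in the frame of stand above 0.06 m and contact force between pliers and stand below 0.2 N), for 0.1 s.
2. the ring, spread by the squeezed pliers, is on or over the axle stub, above the groove (horizontal distance between ring_center and groove below 0.008 m and z of ring_center in the frame of groove above 0.008 m and value of joint each of squeeze, squeeze_b above 0.0085 m), for 0.1 s.
At the end, for the whole second after the job is handed in: Ring round the stub: centre within 4 mm of its axis, 3 mm below to 2.5 mm above the groove's centre; pliers within 0.12 rad of upright and still, handles squeezed 8.5 mm or more each, gripped with over 8 N, pressing on the base with under 25 N (horizontal distance between ring_center and groove below 0.004 m and z of ring_center in the frame of groove between -0.003 and 0.0025 m and angle between pliers's own z axis and vertical below 0.12 rad and value of joint each of squeeze, squeeze_b above 0.0085 m and contact force between the fingers and pliers above 8 N and contact force between pliers and base below 25 N and linear speed of pliers below 0.02 m/s); the arm keeps its last pose, push and grip.
It fails at once if the bottle is moved or tipped (distance of oil_bottle_mid from where it was at the start of the episode above 0.02 m).
It fails at once if the tin is moved (distance of wax_tin_mid from where it was at the start of the episode above 0.02 m).
It fails at once if the screwdriver is moved (distance of driver_grip from where it was at the start of the episode above 0.02 m).
It also fails if it takes over 45 s, if anything falls off the work surface, if the arm or the gripper's body presses on something with over 40 N, if the wrist force passes 120 N, or if a joint passes its speed limit or range.

## Working session

There is one attempt and no reset: what is moved stays moved. The work goes in short steps, Python scripts to look and compute and a tool call to move; the robot and the scene stay as the last step left them, time stands still between calls to the robot, and variables do not carry over. Pictures are saved under pics/ and viewed, about 8 in all and at most 12, crops included, and the job is handed in when it is done.

Besides the shell and the picture viewer there is one more tool, called after ">>>" as name([rows], argument=value, ...), one row to a line, values as JSON. play_rows: Moves the arm, as the interface text tells. Its arguments: {"type":"object","properties":{"commands":{"type":"array","items":{"type":"object","properties":{"delta_rot":{"type":"array","items":{"type":"number","minimum":-1,"maximum":1}},"travel":{"type":"array","items":{"type":"number","minimum":-1,"maximum":1}},"gripper":{"type":"number"}}}},"force":{"type":"number"}},"required":["commands"]}

```bash
mkdir -p pics
cat > h.py <<'E'
import numpy as np, cv2
from scipy.spatial.transform import Rotation as R
from plant import r, viewer
def snap(n):
    s=viewer.snapshot(n); return s
def Rc(s):
    a=np.array(s["attitude"]); return R.from_quat(a).as_matrix() if a.size==4 else a.reshape(3,3)
def cloud(s):
    z=s["z_map"]; v,u=np.mgrid[0:480,0:640]
    P=np.stack([(u-s["cx"])/s["fx"]*z,-(v-s["cy"])/s["fy"]*z,-z],-1)
    return P@Rc(s).T+np.array(s["origin"])
def ray(s,uv,z):
    d=Rc(s)@np.array([(uv[0]-s["cx"])/s["fx"],-(uv[1]-s["cy"])/s["fy"],-1]); o=np.array(s["origin"])
    return o+d*(z-o[2])/d[2]
def save(n,im): cv2.imwrite("pics/"+n+".png",np.ascontiguousarray(im[...,::-1]))
E
python3 - <<'E'
from h import *
print(r.get_state())
Z=dict(pliers=.032,pliers_grip=.13,ring_center=.032,stand=0,base=0,groove=.063,stub_top=.092,oil_bottle_mid=.08,wax_tin_mid=.0225,driver_grip=.01)
ims=[]
for c in ["scene","side"]:
    s=snap(c); ims.append(s["color"]); print(c,s["origin"],s["attitude"],s["fx"],[k for k in s])
    for k,z in Z.items():
        for d in viewer.pinpoint(c,k)[:2]: print(k,np.round(d["conf"],2),np.round(d["at"]),np.round(ray(s,d["at"],z),3))
save("a",cv2.resize(np.hstack(ims),(800,300)))
save("a1",ims[0]);save("a2",ims[1])
E
```

```text
{'clock': 0.0, 'q': array([ 1.24184083,  0.68996573, -0.19450255,  1.56636807,  0.1572651 ,
        0.90250861, -0.2150926 ]), 'qd': array([ 9.17763627e-04,  6.79246937e-05, -3.49255349e-04, -1.24717059e-03,
        5.62328981e-04,  1.66577048e-04, -4.99211998e-04]), 'joint_torque': array([ 3.64682965e-04, -5.27569735e+01, -1.26642667e+00, -1.53424877e+01,
       -5.24380978e-02,  6.75015748e-03,  1.39035965e-04]), 'tool_pos': array([ 0.22150561, -0.58373579,  0.23791473]), 'eef_rot': array([ 9.83589876e-01,  1.80416432e-01, -2.26646431e-04, -9.03262121e-04]), 'contact_force': array([ 1.29225727, -0.00840561,  0.2882773 ]), 'moment': array([-9.85341801e-06,  2.64166465e-02,  2.86191202e-02]), 'opening': 1.0001400876170383}
scene [1.08744625 0.45010506 0.82442388] [0.15848802 0.33563452 0.834088   0.40807869] 442.13689551581564 ['color', 'z_map', 'fx', 'fy', 'cx', 'cy', 'origin', 'attitude']
pliers 0.84 [386. 273.] [0.5   0.167 0.032]
pliers_grip 0.64 [390. 243.] [0.498 0.166 0.13 ]
ring_center 0.69 [380. 276.] [0.516 0.162 0.032]
stand 0.93 [383. 284.] [0.509 0.168 0.   ]
base 0.88 [
[... 463 characters left out ...]
29149291] 574.4516250892381 ['color', 'z_map', 'fx', 'fy', 'cx', 'cy', 'origin', 'attitude']
pliers 0.66 [276. 324.] [0.512 0.172 0.032]
pliers 0.32 [347. 300.] [0.422 0.017 0.032]
pliers_grip 0.73 [277. 298.] [0.504 0.17  0.13 ]
ring_center 0.56 [270. 321.] [0.528 0.172 0.032]
stand 0.56 [279. 333.] [0.506 0.169 0.   ]
stand 0.16 [179. 356.] [0.645 0.348 0.   ]
base 0.92 [363. 236.] [ 0.524 -0.21   0.   ]
base 0.51 [178. 354.] [0.649 0.348 0.   ]
groove 0.91 [366. 223.] [ 0.514 -0.201  0.063]
stub_top 0.98 [371. 215.] [ 0.506 -0.208  0.092]
oil_bottle_mid 0.81 [180. 351.] [0.604 0.37  0.08 ]
wax_tin_mid 0.84 [420. 203.] [ 0.46  -0.397  0.022]
driver_grip 0.74 [348. 300.] [0.43  0.001 0.01 ]
```

View pics/a1.png

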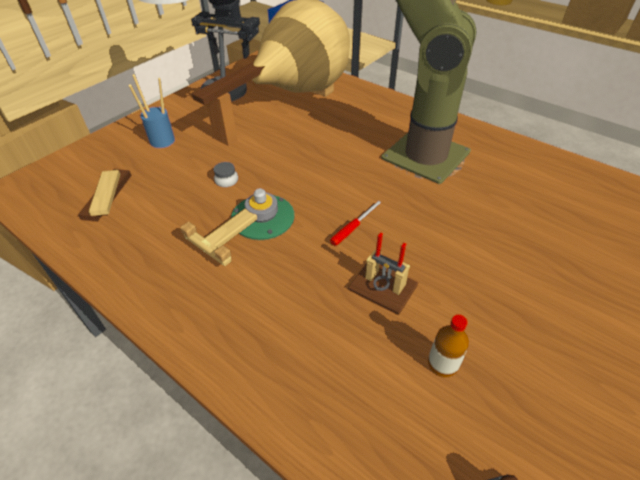

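View pics/a2.png

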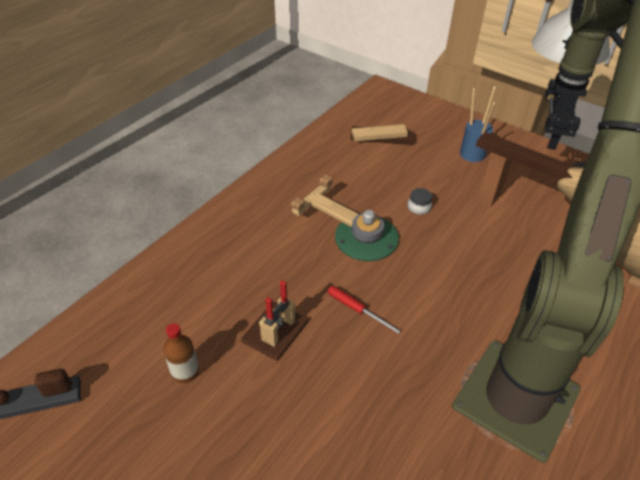

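Run:
```python
from h import *
for c in ["scene","side"]:
    s=snap(c); P=cloud(s); C=s["color"].astype(int)
    red=(C[...,0]>120)&(C[...,1]<80)&(C[...,2]<80)
    near=(abs(P[...,0]-.505)<.09)&(abs(P[...,1]-.17)<.09)
    m=red&near&(P[...,2]>.08)&(P[...,2]<.17); Q=P[m]
    print(c,"red",m.sum(),Q.min(0),Q.max(0))
    t=red&near&(abs(P[...,2]-Q[:,2].max())<.006); Q=P[t]
    if len(Q)>8:
        print(" top",len(Q),cv2.minAreaRect((Q[:,:2]*1000).astype(np.float32)))
    # posts' ledge lips
    m=near&(abs(P[...,2]-.081)<.003); Q=P[m]; print(" lips",len(Q),cv2.minAreaRect((Q[:,:2]*1000).astype(np.float32)) if len(Q)>5 else '')
    m=near&(abs(P[...,2]-.014)<.003); Q=P[m]; print(" foot",len(Q),cv2.minAreaRect((Q[:,:2]*1000).astype(np.float32)) if len(Q)>5 else '')
    # base foot, hub, washer, stub
    for nm,lo,hi,rad in [("top",.089,.095,.03),("washer",.057,.0625,.035)]:
        m=(np.hypot(P[...,0]-.512,P[...,1]+.205)<rad+.01)&(P[...,2]>lo)&(P[...,2]<hi); Q=P[m]
        if len(Q)>5: print(" ",nm,len(Q),Q.mean(0),cv2.minEnclosingCircle((Q[:,:2]*1000).astype(np.float32)))
```

```text
scene red 229 [0.50079439 0.1422958  0.08833159] [0.5197063  0.2050709  0.15797763]
 top 41 ((509.1087646484375, 173.67608642578125), (13.315155982971191, 62.014854431152344), 3.797743558883667)
 lips 168 ((508.5755615234375, 173.18743896484375), (38.47731018066406, 87.40611267089844), 5.202347278594971)
 foot 1356 ((519.1837158203125, 174.2608184814453), (101.3420639038086, 129.6350555419922), 4.682592868804932)
  top 53 [ 0.51738883 -0.20550676  0.09121495] ((517.8262329101562, -205.52813720703125), 13.224662780761719)
  washer 181 [ 0.52095528 -0.20180206  0.05934719] ((518.2232055664062, -204.05377197265625), 32.31968688964844)
side red 200 [0.49560817 0.14047175 0.08854007] [0.51593528 0.20362272 0.15853779]
 top 37 ((505.3211364746094, 171.97854614257812), (12.74478530883789, 62.92729949951172), 4.486740589141846)
 lips 158 ((505.9093017578125, 171.71636962890625), (37.60493087768555, 89.85698699951172), 4.272359371185303)
 foot 984 ((515.0172119140625, 173.41455078125), (100.21430206298828, 132.52796936035156), 3.9702882766723633)
  top 42 [ 0.51150331 -0.20606571  0.09169453] ((509.8873596191406, -205.8599395751953), 14.25566291809082)
  washer 177 [ 0.50825532 -0.20222226  0.05960867] ((510.8179016113281, -204.9778289794922), 41.26182174682617)
```

The pictures show the pliers upright in the stand, with the ring on the +x side (scene ~[387,275]). The stub is at scene ~[260,195], the driver lies between them, and the tin and bottle are clear of the path. I put the pliers at about (0.507, 0.173) with 4.4° yaw, and the stub at about (0.514, -0.206). Moving towards the pliers now.

>>> play_rows([
  {"delta_rot": [0, 0, 0.045], "travel": [0.5, -0.5, 0], "gripper": 1},
  {"delta_rot": [0, 0, 0.0911], "travel": [1, -1, 0], "gripper": 1},
  {"delta_rot": [0, 0, 0.0911], "travel": [1, -1, 0], "gripper": 1},
  {"delta_rot": [0, 0, 0.0911], "travel": [1, -1, 0], "gripper": 1},
  {"delta_rot": [0, 0, 0.0911], "travel": [1, -1, 0], "gripper": 1},
  {"delta_rot": [0, 0, 0.0911], "travel": [1, -1, 0], "gripper": 1},
])

```text
clock: 1.95
tool_pos: [0.3083, -0.3924, 0.2389]
eef_rot: [0.999, 0.037, -0.0, 0.001]
contact_force: [0.6, -0.2, -0.3]
opening: 1.002
```

>>> play_rows([
  {"delta_rot": [0, 0, 0], "travel": [1, -1, 0], "gripper": 1},
  {"delta_rot": [0, 0, 0], "travel": [1, -1, 0], "gripper": 1},
  {"delta_rot": [0, 0, 0], "travel": [1, -1, 0], "gripper": 1},
  {"delta_rot": [0, 0, 0], "travel": [1, -1, 0], "gripper": 1},
  {"delta_rot": [0, 0, 0], "travel": [1, -1, 0], "gripper": 1},
])

```text
clock: 2.58
tool_pos: [0.4482, -0.2298, 0.2386]
eef_rot: [0.999, 0.039, 0.0, 0.0]
contact_force: [0.3, 0.4, -0.6]
opening: 0.996
```

>>> play_rows([
  {"delta_rot": [0, 0, 0], "travel": [0.4, -1, 0], "gripper": 1},
  {"delta_rot": [0, 0, 0], "travel": [0.4, -1, 0], "gripper": 1},
  {"delta_rot": [0, 0, 0], "travel": [0.4, -1, 0], "gripper": 1},
  {"delta_rot": [0, 0, 0], "travel": [0.4, -1, 0], "gripper": 1},
])

```text
clock: 3.08
tool_pos: [0.4958, -0.0753, 0.2387]
eef_rot: [0.999, 0.039, 0.0, -0.0]
contact_force: [0.0, -0.1, 0.5]
opening: 0.997
```

>>> play_rows([
  {"delta_rot": [0, 0, 0], "travel": [0.1, -1, 0], "gripper": 1},
  {"delta_rot": [0, 0, 0], "travel": [0.1, -1, 0], "gripper": 1},
  {"delta_rot": [0, 0, 0], "travel": [0.1, -1, 0], "gripper": 1},
  {"delta_rot": [0, 0, 0], "travel": [0.1, -1, 0], "gripper": 1},
])

```text
clock: 3.58
tool_pos: [0.499, 0.0737, 0.2386]
eef_rot: [0.999, 0.038, 0.0, 0.0]
contact_force: [0.4, -1.1, 0.5]
opening: 1.003
```

>>> play_rows([
  {"delta_rot": [0, 0, 0], "travel": [0.06, -0.66, 0], "gripper": 1},
  {"delta_rot": [0, 0, 0], "travel": [0.06, -0.66, 0], "gripper": 1},
  {"delta_rot": [0, 0, 0], "travel": [0.06, -0.66, 0], "gripper": 1},
  {"delta_rot": [0, 0, 0], "travel": [0.06, -0.66, 0], "gripper": 1},
])

```text
clock: 4.08
tool_pos: [0.5008, 0.1701, 0.2386]
eef_rot: [0.999, 0.036, -0.0, 0.001]
contact_force: [0.8, -0.0, -0.1]
opening: 1.001
```

Run:
```python
from h import *
print(r.get_state()["tool_pos"],r.get_state()["q"])
s=snap("wrist"); print(s["origin"],s["attitude"],s["fx"]);P=cloud(s); C=s["color"].astype(int); save("w1",s["color"])
red=(C[...,0]>100)&(C[...,1]<80)&(C[...,2]<80)
for z,e in [(.156,.006)]:
    Q=P[red&(abs(P[...,2]-z)<e)]; 
    if len(Q)>5: print(len(Q),Q[:,2].mean(),cv2.minAreaRect((Q[:,:2]*1000).astype(np.float32)))
for k,z in [("pliers_grip",.13),("ring_center",.032)]:
    for d in viewer.pinpoint("wrist",k)[:2]: print(k,d["conf"],d["at"],ray(s,d["at"],z))
```

```text
[0.50084638 0.17012506 0.238572  ] [-0.40973436  0.56124637 -0.01029243  1.85982998  0.01212353  0.72189464
 -1.92707069]
[0.58289303 0.1769388  0.38481186] [-0.11794239  0.10866292 -0.67293314  0.72211007] 335.04192689548535
1206 0.15763199454784005 ((546.7568969726562, 260.0955810546875), (252.0592498779297, 40.359718322753906), 65.40867614746094)
pliers_grip 0.76 [308.3, 232.2] [0.50398626 0.17409358 0.13      ]
ring_center 0.58 [308.0, 185.2] [0.52530553 0.1767811  0.032     ]
ring_center 0.49 [314.1, 195.4] [0.51493805 0.16958756 0.032     ]
```

View pics/w1.png

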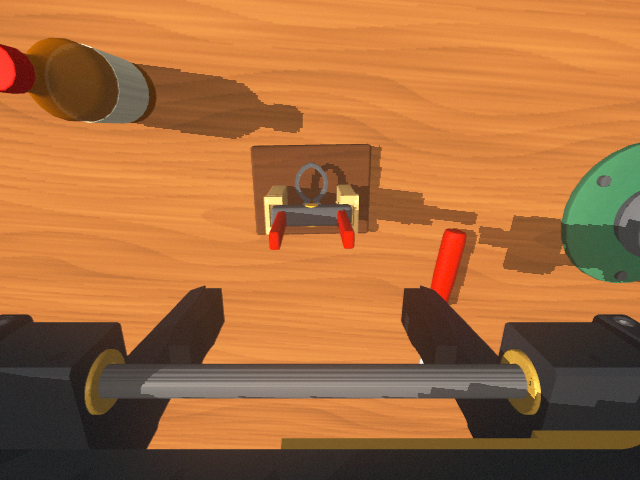

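The wrist view shows both red handles (~[275,235] and [345,233]) between the open fingers, with the ring ahead at [312,185]. I'll refine the handle fit with the bottle cap left out.

Run:
```python
from h import *
s=snap("wrist");P=cloud(s); C=s["color"].astype(int)
red=(C[...,0]>100)&(C[...,1]<80)&(C[...,2]<80)
near=(abs(P[...,0]-.505)<.05)&(abs(P[...,1]-.172)<.06)
m=red&near&(P[...,2]>.08); print(P[m][:,2].max())
Q=P[m&(P[...,2]>.151)]; print("top",len(Q),Q[:,2].mean(),cv2.minAreaRect((Q[:,:2]*1000).astype(np.float32)))
c=cv2.minAreaRect((Q[:,:2]*1000).astype(np.float32))[0]
for sg in (-1,1):
    q=Q[sg*(Q[:,1]*1000-c[1])>0]; print(q.mean(0),q.min(0),q.max(0))
Q=P[near&(abs(P[...,2]-.088)<.003)]; print("housing",len(Q),cv2.minAreaRect((Q[:,:2]*1000).astype(np.float32)))
nf=(abs(P[...,0]-.515)<.09)&(abs(P[...,1]-.172)<.09)
Q=P[nf&(abs(P[...,2]-.014)<.003)]; print("foot",len(Q),cv2.minAreaRect((Q[:,:2]*1000).astype(np.float32)))
st=r.get_state(); T=R.from_quat(st["eef_rot"]).as_matrix(); print(st["tool_pos"],np.degrees(np.arctan2(T[1,0],T[0,0])))
```

```text
0.336538552157446
top 857 0.2317498366754638 ((511.1876220703125, 172.21292114257812), (47.37610626220703, 119.0479736328125), 4.408304691314697)
[0.51420904 0.13586904 0.21214383] [0.49158201 0.11276902 0.15116967] [0.53879404 0.14928885 0.32760347]
[0.51262271 0.21290447 0.24458079] [0.48349646 0.18343482 0.1515187 ] [0.53053575 0.2315643  0.33653855]
housing 1203 ((506.1379699707031, 171.87689208984375), (19.830385208129883, 73.87955474853516), 4.914549827575684)
foot 6699 ((515.8317260742188, 172.73611450195312), (100.09197235107422, 130.0038299560547), 4.8908586502075195)
[0.50049362 0.17208102 0.23875307] 4.192280082512586
```

>>> play_rows([
  {"delta_rot": [0, 0, -0.004], "travel": [0.04, 0, 0.1], "gripper": 1},
  {"delta_rot": [0, 0, -0.004], "travel": [0.04, 0, 0.3], "gripper": 1},
  {"delta_rot": [0, 0, -0.004], "travel": [0.04, 0, 0.5], "gripper": 1},
  {"delta_rot": [0, 0, -0.004], "travel": [0.04, 0, 0.7], "gripper": 1},
  {"delta_rot": [0, 0, -0.004], "travel": [0.04, 0, 0.85], "gripper": 1},
  {"delta_rot": [0, 0, -0.004], "travel": [0.04, 0, 0.85], "gripper": 1},
  {"delta_rot": [0, 0, -0.004], "travel": [0.04, 0, 0.85], "gripper": 1},
])

```text
clock: 5.15
tool_pos: [0.5065, 0.1748, 0.1114]
eef_rot: [0.999, 0.045, 0.0, 0.0]
contact_force: [-0.6, -0.3, 0.2]
opening: 0.998
```

>>> play_rows([
  {"delta_rot": [0, 0, 0], "travel": [0, 0, 0], "gripper": -1},
  {"delta_rot": [0, 0, 0], "travel": [0, 0, 0], "gripper": -1},
  {"delta_rot": [0, 0, 0], "travel": [0, 0, 0], "gripper": -1},
  {"delta_rot": [0, 0, 0], "travel": [0, 0, 0], "gripper": -1},
  {"delta_rot": [0, 0, 0], "travel": [0, 0, 0], "gripper": -1},
  {"delta_rot": [0, 0, 0], "travel": [0, 0, 0], "gripper": -1},
  {"delta_rot": [0, 0, 0], "travel": [0, 0, 0], "gripper": -1},
  {"delta_rot": [0, 0, 0], "travel": [0, 0, 0], "gripper": -1},
], force=40)

```text
clock: 6.15
tool_pos: [0.5066, 0.1737, 0.1119]
eef_rot: [0.999, 0.044, 0.0, 0.001]
contact_force: [-0.8, -3.9, 8.3]
opening: 0.441
```

>>> play_rows([
  {"delta_rot": [0, 0, 0], "travel": [0, 0, -0.1], "gripper": -1},
  {"delta_rot": [0, 0, 0], "travel": [0, 0, -0.3], "gripper": -1},
  {"delta_rot": [0, 0, 0], "travel": [0, 0, -0.5], "gripper": -1},
  {"delta_rot": [0, 0, 0], "travel": [0, 0, -0.7], "gripper": -1},
  {"delta_rot": [0, 0, 0], "travel": [0, 0, -0.8], "gripper": -1},
  {"delta_rot": [0, 0, 0], "travel": [0, 0, -0.8], "gripper": -1},
  {"delta_rot": [0, 0, 0], "travel": [0, 0, -0.8], "gripper": -1},
])

```text
clock: 7.02
tool_pos: [0.5054, 0.1751, 0.2307]
eef_rot: [0.999, 0.045, -0.001, 0.0]
contact_force: [0.3, 0.3, -2.4]
opening: 0.437
```

Run:
```python
from h import *
s=snap("wrist"); st=r.get_state(); print(st); save("w2",s["color"][60:400,100:540])
s2=snap("side"); save("s2",s2["color"][150:400,150:450])
for k in ("ring_center","pliers_grip"):
    for d in viewer.pinpoint("wrist",k)[:2]:print(k,d["conf"],d["at"],ray(s,d["at"],st["tool_pos"][2]+.019-(.098 if k[0]=="r" else 0)))
```

```text
{'clock': 7.075, 'q': array([-0.40763007,  0.57985431, -0.01885656,  1.85152451,  0.01538997,
        0.71203604, -1.91624605]), 'qd': array([-1.34035423e-03,  6.58033679e-03,  2.58633617e-03, -1.41335022e-04,
       -3.56395981e-04, -1.84077181e-03,  5.48222103e-06]), 'joint_torque': array([-1.85582810e-02, -4.67940438e+01,  8.89892075e-01, -1.35824105e+01,
        1.27792076e-02, -8.75300705e-02,  1.82447825e-04]), 'tool_pos': array([0.5053802 , 0.1749697 , 0.23047045]), 'eef_rot': array([ 9.98995759e-01,  4.47967243e-02, -8.32458540e-04,  1.82677875e-04]), 'contact_force': array([ 0.10204699,  0.05351948, -1.66173757]), 'moment': array([0.03347178, 0.06414578, 0.02284038]), 'opening': 0.4461366516359301}
```

View pics/w2.png

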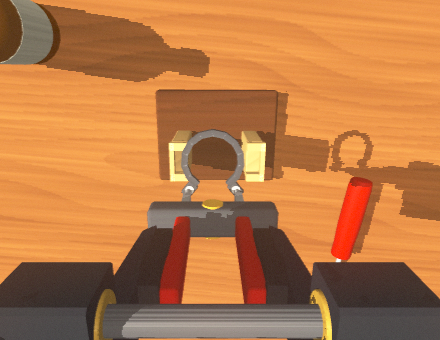

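The ring is out of the stand and spread round (crop ~[213,160]), and the handles look symmetric about the brass pivot. Next I measure the ring relative to the TCP, then carry it towards the stub.

```bash
cat > m.py <<'E'
from h import *
def ring():
    s=snap("wrist"); st=r.get_state(); p=st["tool_pos"]; T=R.from_quat(st["eef_rot"]).as_matrix()
    P=(cloud(s)-p)@T   # tool frame
    m=(abs(P[...,2]-.079)<.006)&(abs(P[...,1])<.03)&(P[...,0]>-.005)&(P[...,0]<.06)&(s["z_map"]>0)
    Q=P[m]; c,rad=cv2.minEnclosingCircle((Q[Q[:,0]>.012][:,:2]*1000).astype(np.float32))
    return s,st,T,len(Q),Q[:,2].mean(),np.array(c)/1000,rad,Q
if __name__=="__main__":
    s,st,T,n,z,c,rad,Q=ring()
    print(n,z,c,rad,Q.min(0),Q.max(0)); print("world",st["tool_pos"]+T@np.array([*c,z]))
    # algebraic fit of circle to front arc
    q=Q[Q[:,0]>.012][:,:2]; A=np.c_[2*q,np.ones(len(q))]; x=np.linalg.lstsq(A,(q**2).sum(1),rcond=None)[0]; print("fit",x[:2],np.sqrt(x[2]+x[:2]@x[:2]))
    v=(Q[:,0]>.012); print("plane tilt", np.linalg.lstsq(np.c_[Q[v][:,:2],np.ones(v.sum())],Q[v][:,2],rcond=None)[0])
E
python3 m.py
```

```text
1259 0.0779896261210682 [ 0.02127022 -0.00091913] 22.06057357788086 [-0.00443164 -0.02270969  0.07328181] [0.04332359 0.02111665 0.08306747]
world [0.52673701 0.17757717 0.15252629]
fit [ 0.02145984 -0.00085202] 0.01945957594201346
plane tilt [0.00459545 0.0056677  0.07790503]
```

>>> play_rows([
  {"delta_rot": [0, 0, 0], "travel": [-0.05, 0.25, 0], "gripper": -1},
  {"delta_rot": [0, 0, 0], "travel": [-0.1, 0.5, 0], "gripper": -1},
  {"delta_rot": [0, 0, 0], "travel": [-0.15, 0.75, 0], "gripper": -1},
  {"delta_rot": [0, 0, 0], "travel": [-0.2, 1, 0], "gripper": -1},
  {"delta_rot": [0, 0, 0], "travel": [-0.2, 1, 0], "gripper": -1},
])

```text
clock: 7.9
tool_pos: [0.4889, 0.0189, 0.231]
eef_rot: [0.999, 0.041, -0.001, 0.001]
contact_force: [-1.0, 1.2, -1.1]
opening: 0.439
```

>>> play_rows([
  {"delta_rot": [0, 0, 0], "travel": [-0.03, 0.25, 0], "gripper": -1},
  {"delta_rot": [0, 0, 0], "travel": [-0.06, 0.5, 0], "gripper": -1},
  {"delta_rot": [0, 0, 0], "travel": [-0.09, 0.75, 0], "gripper": -1},
  {"delta_rot": [0, 0, 0], "travel": [-0.12, 1, 0], "gripper": -1},
  {"delta_rot": [0, 0, 0], "travel": [-0.12, 1, 0], "gripper": -1},
  {"delta_rot": [0, 0, 0], "travel": [-0.12, 1, 0], "gripper": -1},
])

```text
clock: 8.65
tool_pos: [0.4854, -0.1267, 0.2311]
eef_rot: [0.999, 0.045, 0.0, -0.001]
contact_force: [0.0, 0.4, -1.9]
opening: 0.44
```

```bash
python3 m.py
python3 - <<'E'
from h import *
s=snap("wrist");P=cloud(s);st=r.get_state();print(st["tool_pos"],st["eef_rot"],st["contact_force"]); save("w3",s["color"])
near=np.hypot(P[...,0]-.514,P[...,1]+.2055)
for nm,lo,hi,rad in [("top",.0905,.094,.02),("washer",.0575,.062,.036),("foot",.0,.02,.1)]:
    Q=P[(near<rad)&(P[...,2]>lo)&(P[...,2]<hi)]
    if len(Q)>5: print(nm,len(Q),Q.mean(0),cv2.minEnclosingCircle((Q[:,:2]*1000).astype(np.float32)))
for k,z in [("groove",.063),("stub_top",.092),("base",0)]:
    for d in viewer.pinpoint("wrist",k)[:1]: print(k,d["conf"],d["at"],ray(s,d["at"],z))
E
```

```text
1259 0.0778971802449698 [ 0.02116836 -0.00041452] 21.9973087310791 [-0.00462626 -0.02293357  0.07324805] [0.04293796 0.02147953 0.08323882]
world [ 0.50644095 -0.1238722   0.15318193]
fit [ 0.02155385 -0.0004675 ] 0.019444707011035622
plane tilt [0.00353435 0.00562172 0.07786301]
[ 0.48540178 -0.12623826  0.23112374] [ 9.98939429e-01  4.60405719e-02  5.73076799e-05 -5.29400846e-04] [-0.47357972  0.113608   -2.0577078 ]
top 556 [ 0.51338381 -0.2087394   0.09209149] ((513.1950073242188, -208.7001495361328), 12.400797843933105)
washer 1916 [ 0.51596902 -0.20556456  0.06017598] ((512.9672241210938, -209.10867309570312), 29.963985443115234)
foot 13619 [ 0.51761775 -0.1969589   0.010753  ] ((514.003173828125, -205.49549865722656), 99.99325561523438)
groove 0.82 [404.7, 195.8] [ 0.51440601 -0.21038111  0.063     ]
stub_top 0.67 [411.8, 201.9] [ 0.51458106 -0.20895274  0.092     ]
base 0.92 [385.3, 190.2] [ 0.5081237  -0.20584115  0.        ]
```

View pics/w3.png

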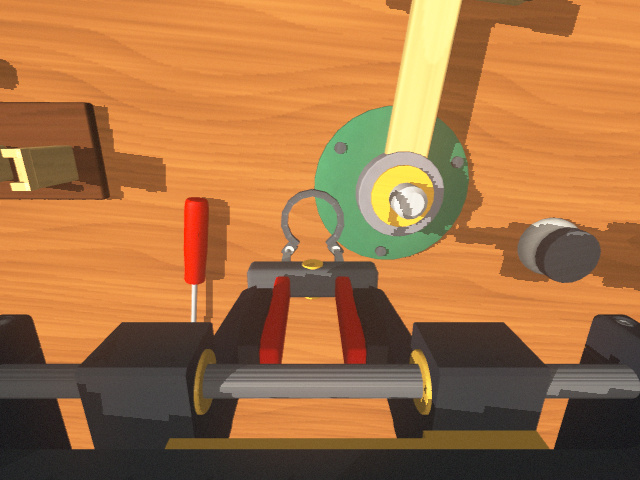

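The wrist view shows the ring centre at ~[312,222] and the stub top at ~[411,201], with nothing between them. Moving over the stub.

>>> play_rows([
  {"delta_rot": [0, 0, 0], "travel": [-0.005, 0.2, 0], "gripper": -1},
  {"delta_rot": [0, 0, 0], "travel": [-0.01, 0.4, 0], "gripper": -1},
  {"delta_rot": [0, 0, 0], "travel": [-0.01, 0.555, 0.05], "gripper": -1},
  {"delta_rot": [0, 0, 0], "travel": [-0.01, 0.555, 0.15], "gripper": -1},
  {"delta_rot": [0, 0, 0], "travel": [-0.01, 0.555, 0.2], "gripper": -1},
  {"delta_rot": [0, 0, 0], "travel": [-0.01, 0.555, 0.2], "gripper": -1},
  {"delta_rot": [0, 0, 0], "travel": [-0.01, 0.555, 0.2], "gripper": -1},
])

```text
clock: 9.78
tool_pos: [0.4913, -0.2103, 0.2014]
eef_rot: [0.999, 0.045, 0.0, -0.0]
contact_force: [1.0, -0.4, -1.7]
opening: 0.44
```

```bash
cat > n.py <<'E'
from m import *
def stub(s,tag,nearc=(.513,-.208)):
    P=cloud(s); near=np.hypot(P[...,0]-nearc[0],P[...,1]-nearc[1])
    for nm,lo,hi,rad in [("top",.0905,.094,.02),("washer",.0575,.062,.036)]:
        Q=P[(near<rad)&(P[...,2]>lo)&(P[...,2]<hi)]
        if len(Q)>5: print(tag,nm,len(Q),Q.mean(0).round(4),(Q.max(0)-Q.min(0)).round(3)[:2],cv2.minEnclosingCircle((Q[:,:2]*1000).astype(np.float32)))
s,st,T,n,z,c,rad,Q=ring(); p=st["tool_pos"]
print("tcp",p,"ring world wrist",n,p+T@np.array([*c,z]),rad,"nominal",p+T@np.array([.0217,0,.079]))
print(T.round(4),st["contact_force"],st["opening"])
stub(s,"wrist"); save("w4",s["color"][80:400,160:480])
w=p+T@np.array([*c,z])
for cam in ("scene","side"):
    s=snap(cam); stub(s,cam); P=cloud(s); q=P[(abs(P[...,2]-w[2])<.004)&(np.hypot(P[...,0]-w[0],P[...,1]-w[1])<.03)]
    if len(q)>5: print(cam,"ring",len(q),q.mean(0),cv2.minEnclosingCircle((q[:,:2]*1000).astype(np.float32)))
    u=s["color"]; save("q_"+cam,cv2.resize(u[150:260,200:330] if cam=="scene" else u[150:270,310:440],None,fx=4,fy=4))
E
python3 n.py
```

```text
tcp [ 0.4913306  -0.21056343  0.2015602 ] ring world wrist 1264 [ 0.51224358 -0.20756673  0.12352383] 22.073932647705078 nominal [ 0.51299676 -0.20860664  0.12257514]
[[ 9.959e-01  9.020e-02  7.000e-04]
 [ 9.020e-02 -9.959e-01 -0.000e+00]
 [ 7.000e-04  1.000e-04 -1.000e+00]] [ 0.64908814  0.18730965 -1.48989827] 0.44170115947830163
wrist top 655 [ 0.5128 -0.2093  0.0922] [0.022 0.025] ((512.8159790039062, -209.58511352539062), 12.61282730102539)
wrist washer 2039 [ 0.518  -0.2091  0.0603] [0.059 0.059] ((513.0546264648438, -209.40296936035156), 29.87189483642578)
scene top 29 [ 0.5166 -0.2076  0.0916] [0.021 0.024] ((516.6005859375, -206.50152587890625), 12.055917739868164)
scene washer 156 [ 0.5213 -0.2017  0.0596] [0.059 0.059] ((516.49658203125, -206.4383544921875), 30.15505027770996)
scene ring 92 [ 0.51418127 -0.20496308  0.12276658] ((510.62237548828125, -206.49374389648438), 26.75855827331543)
side top 35 [ 0.5124 -0.2061  0.0919] [0.026 0.023] ((511.22430419921875, -205.2333984375), 14.114692687988281)
side washer 144 [ 0.5093 -0.2026  0.0598] [0.065 0.062] ((510.09149169921875, -205.13418579101562), 33.4533805847168)
side ring 69 [ 0.51178103 -0.20222586  0.12255791] ((508.2885437011719, -206.95335388183594), 26.325178146362305)
```

View pics/w4.png

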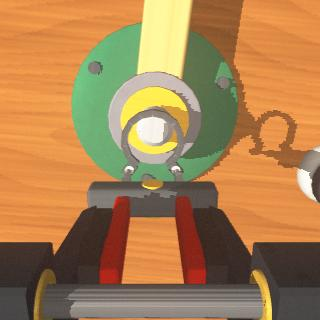

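The stub top is visible inside the ring, ~2 mm to the right of its centre. Small correction, lower to just above the stub, then re-measure.

>>> play_rows([
  {"delta_rot": [0, 0, 0], "travel": [0.004, 0.012, 0.05], "gripper": -1},
  {"delta_rot": [0, 0, 0], "travel": [0.004, 0.012, 0.1], "gripper": -1},
  {"delta_rot": [0, 0, 0], "travel": [0.004, 0.012, 0.15], "gripper": -1},
  {"delta_rot": [0, 0, 0], "travel": [0.004, 0.012, 0.15], "gripper": -1},
  {"delta_rot": [0, 0, 0], "travel": [0.004, 0.012, 0.15], "gripper": -1},
])

```text
clock: 10.55
tool_pos: [0.4918, -0.213, 0.1787]
eef_rot: [0.999, 0.045, 0.0, 0.0]
contact_force: [-0.6, 0.4, -1.4]
opening: 0.442
```

```bash
python3 n.py
```

```text
tcp [ 0.49188935 -0.21300567  0.1788532 ] ring world wrist 1267 [ 0.51269304 -0.2102475   0.10077751] 22.036094665527344 nominal [ 0.51353689 -0.21108542  0.09986214]
[[ 9.96e-01  8.91e-02  4.00e-04]
 [ 8.91e-02 -9.96e-01 -2.00e-04]
 [ 4.00e-04  2.00e-04 -1.00e+00]] [ 0.70106643 -0.14491153 -1.64559148] 0.44098213673657094
wrist top 819 [ 0.5136 -0.2094  0.0921] [0.024 0.024] ((514.0867309570312, -209.1999969482422), 12.930655479431152)
wrist washer 2100 [ 0.5191 -0.2088  0.0603] [0.059 0.059] ((513.257568359375, -209.10462951660156), 29.96647071838379)
scene top 18 [ 0.5134 -0.2091  0.0917] [0.017 0.018] ((515.2374877929688, -208.32838439941406), 10.2213773727417)
scene washer 162 [ 0.5202 -0.2025  0.0595] [0.058 0.059] ((515.8857421875, -206.50341796875), 30.348020553588867)
scene ring 85 [ 0.51525513 -0.2075277   0.09982027] ((511.2017517089844, -207.44400024414062), 26.635257720947266)
side top 15 [ 0.5144 -0.2112  0.092 ] [0.018 0.013] ((514.19873046875, -208.84706115722656), 9.286454200744629)
side washer 139 [ 0.5085 -0.2025  0.0597] [0.068 0.062] ((513.3284301757812, -209.09634399414062), 34.77729797363281)
side ring 65 [ 0.51255651 -0.20485447  0.10057631] ((510.188232421875, -211.75595092773438), 26.830821990966797)
```

View pics/q_scene.png

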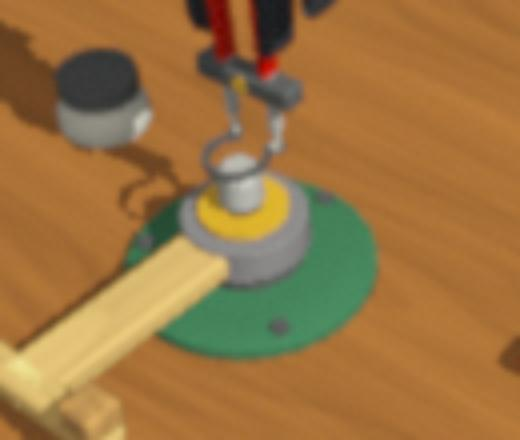

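The ring is just above the stub (crop ~[240,160]), about 1 mm off in the wrist measurement. Correcting that and lowering gently.

>>> play_rows([
  {"delta_rot": [0, 0, 0], "travel": [0.005, -0.006, 0], "gripper": -1},
  {"delta_rot": [0, 0, 0], "travel": [0.005, -0.006, 0], "gripper": -1},
  {"delta_rot": [0, 0, 0], "travel": [0.005, -0.006, 0.02], "gripper": -1},
  {"delta_rot": [0, 0, 0], "travel": [0.005, -0.006, 0.04], "gripper": -1},
  {"delta_rot": [0, 0, 0], "travel": [0.005, -0.006, 0.06], "gripper": -1},
  {"delta_rot": [0, 0, 0], "travel": [0.005, -0.006, 0.08], "gripper": -1},
  {"delta_rot": [0, 0, 0], "travel": [0.005, -0.006, 0.08], "gripper": -1},
])

```text
clock: 11.58
tool_pos: [0.4922, -0.2119, 0.1664]
eef_rot: [0.999, 0.045, -0.0, -0.0]
contact_force: [0.2, 0.1, -1.5]
opening: 0.441
```

```bash
python3 n.py | grep -v -e side -e scene
```

```text
tcp [ 0.49229766 -0.2119746   0.16658898] ring world wrist 2674 [ 0.51313804 -0.2090918   0.08967417] 21.93391227722168 nominal [ 0.51389372 -0.21003889  0.08758421]
[[ 9.96e-01  8.91e-02 -2.00e-04]
 [ 8.91e-02 -9.96e-01  0.00e+00]
 [-2.00e-04 -0.00e+00 -1.00e+00]] [-0.10327882 -0.35096554 -1.95711194] 0.4427710077469331
wrist top 919 [ 0.5136 -0.2093  0.0921] [0.026 0.03 ] ((512.482177734375, -206.63311767578125), 15.046866416931152)
wrist washer 2004 [ 0.5204 -0.2089  0.0603] [0.059 0.059] ((513.1926879882812, -209.33126831054688), 29.863176345825195)
```

>>> play_rows([
  {"delta_rot": [0, 0, 0], "travel": [0, 0, 0.02], "gripper": -1},
  {"delta_rot": [0, 0, 0], "travel": [0, 0, 0.04], "gripper": -1},
  {"delta_rot": [0, 0, 0], "travel": [0, 0, 0.06], "gripper": -1},
  {"delta_rot": [0, 0, 0], "travel": [0, 0, 0.08], "gripper": -1},
  {"delta_rot": [0, 0, 0], "travel": [0, 0, 0.1], "gripper": -1},
  {"delta_rot": [0, 0, 0], "travel": [0, 0, 0.12], "gripper": -1},
  {"delta_rot": [0, 0, 0], "travel": [0, 0, 0.12], "gripper": -1},
])

```text
clock: 12.6
tool_pos: [0.4922, -0.212, 0.1485]
eef_rot: [0.999, 0.045, -0.0, -0.0]
contact_force: [0.4, -0.1, -2.4]
opening: 0.443
```

```bash
sed -i 's/^    u=s/    continue\n    u=s/' n.py
python3 - <<'E'
from m import *
s,st,T,n,z,c,rad,Q=ring(); p=st["tool_pos"]; P=(cloud(s)-p)@T; W=cloud(s)
v=(np.hypot(P[...,0]-.0215,P[...,1])<.023)&(np.hypot(P[...,0]-.0215,P[...,1])>.0165)&(P[...,0]>.02)&(s["z_map"]>0)&(W[...,2]>.063)
Q=P[v]; print(len(Q),"ring top z world",np.median(W[v][:,2]), np.percentile(W[v][:,2],[5,95]),cv2.minEnclosingCircle((Q[:,:2]*1000).astype(np.float32)))
print(p,"nominal",p+T@np.array([.0217,0,.079]),st["contact_force"],st["opening"])
hm=(abs(W[...,2]-(p[2]+.019-.098+.056))<.004)&(abs(P[...,0])<.02)&(abs(P[...,1])<.045); print("housing top z",np.median(W[hm][:,2]),hm.sum())
save("w5",cv2.resize(s["color"][120:340,200:420],None,fx=2.5,fy=2.5))
E
```

```text
4677 ring top z world 0.23087757526547115 [0.07037462 0.2512214 ] ((22.31417465209961, -0.004521369934082031), 22.982568740844727)
[ 0.49233023 -0.21199679  0.1486352 ] nominal [ 0.51393189 -0.21006606  0.06963184] [-0.56978144 -0.21360851 -2.37319136] 0.4386579706945336
housing top z 0.12448176856392416 2678
```

View pics/w5.png

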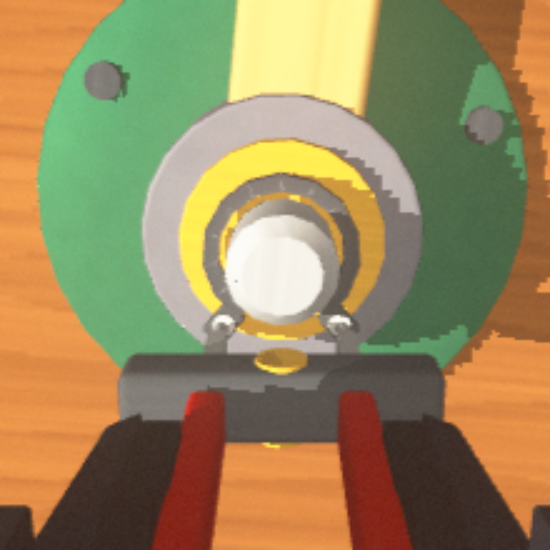

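The ring surrounds the stub with no contact load. Lowering in small steps.

>>> play_rows([
  {"delta_rot": [0, 0, 0], "travel": [0, 0, 0.01], "gripper": -1},
  {"delta_rot": [0, 0, 0], "travel": [0, 0, 0.02], "gripper": -1},
  {"delta_rot": [0, 0, 0], "travel": [0, 0, 0.027], "gripper": -1},
  {"delta_rot": [0, 0, 0], "travel": [0, 0, 0.027], "gripper": -1},
  {"delta_rot": [0, 0, 0], "travel": [0, 0, 0.027], "gripper": -1},
])

```text
clock: 13.28
tool_pos: [0.4924, -0.2121, 0.1447]
eef_rot: [0.999, 0.045, 0.0, 0.0]
contact_force: [0.4, 0.1, -1.8]
opening: 0.445
```

>>> play_rows([
  {"delta_rot": [0, 0, 0], "travel": [0, 0, 0.005], "gripper": -1},
  {"delta_rot": [0, 0, 0], "travel": [0, 0, 0.005], "gripper": -1},
  {"delta_rot": [0, 0, 0], "travel": [0, 0, 0.005], "gripper": -1},
])

```text
clock: 13.65
tool_pos: [0.4925, -0.2121, 0.1441]
eef_rot: [0.999, 0.045, 0.0, 0.0]
contact_force: [-0.4, -0.4, 0.1]
opening: 0.438
```

```bash
cat > f.py <<'E'
from m import *
s,st,T,n,z,c,rad,Q=ring(); p=st["tool_pos"]; W=cloud(s); P=(W-p)@T
d=np.hypot(P[...,0]-.0212,P[...,1]+.0006)
v=(d<.0215)&(d>.018)&(P[...,0]>.022)&(s["z_map"]>0)&(W[...,2]>.0615)&(W[...,2]<.075)
print(v.sum(),"ring top",np.median(W[v][:,2]),"mid",np.median(W[v][:,2])-.002)
q=W[v][:,:2]; A=np.c_[2*q,np.ones(len(q))]; x=np.linalg.lstsq(A,(q**2).sum(1),rcond=None)[0]; print("ring c fit",x[:2],np.sqrt(x[2]+x[:2]@x[:2]))
m=(np.hypot(W[...,0]-.5134,W[...,1]+.2093)<.018)&(abs(W[...,2]-.092)<.0015); print("stub top",W[m].mean(0))
print("tcp",p,"nominal",p+T@np.array([.0217,0,.079]),st["contact_force"],st["opening"],T[2].round(4))
save("w6",cv2.resize(s["color"][120:340,200:420],None,fx=2.5,fy=2.5))
E
python3 f.py
```

```text
464 ring top 0.06627011462980605 mid 0.06427011462980604
ring c fit [ 0.51413774 -0.20950793] 0.01951172191164539
stub top [ 0.51364286 -0.20941758  0.0921038 ]
tcp [ 0.49249612 -0.2120567   0.14405949] nominal [ 0.51413785 -0.21013676  0.06506684] [-0.38232489  0.61170763 -0.5197324 ] 0.4427192327485027 [ 3.e-04  2.e-04 -1.e+00]
```

>>> play_rows([
  {"delta_rot": [0, 0, 0], "travel": [0, 0, 0.003], "gripper": -1},
  {"delta_rot": [0, 0, 0], "travel": [0, 0, 0.003], "gripper": -1},
  {"delta_rot": [0, 0, 0], "travel": [0, 0, 0.003], "gripper": -1},
  {"delta_rot": [0, 0, 0], "travel": [0, 0, 0.003], "gripper": -1},
])

```text
clock: 14.2
tool_pos: [0.4927, -0.2121, 0.1439]
eef_rot: [0.999, 0.045, 0.0, 0.0]
contact_force: [-0.6, 1.1, 5.7]
opening: 0.445
```

```bash
python3 f.py; python3 f.py | grep -e tcp -e mid
```

```text
465 ring top 0.06607756133835666 mid 0.06407756133835665
ring c fit [ 0.51428849 -0.20951628] 0.019563542983606623
stub top [ 0.5136269  -0.20938071  0.0920711 ]
tcp [ 0.49266755 -0.21206402  0.1439009 ] nominal [ 0.51434604 -0.21015464  0.06491807] [-0.70588314 -0.06692427  5.3821457 ] 0.4437797373517111 [ 8.e-04  4.e-04 -1.e+00]
466 ring top 0.06596877975354035 mid 0.06396877975354034
tcp [ 0.49268234 -0.21206211  0.14389119] nominal [ 0.51436271 -0.21015167  0.06490891] [-0.79889661  0.44547245  5.23059943] 0.44776708392777703 [ 8.e-04  4.e-04 -1.e+00]
```

View pics/w6.png

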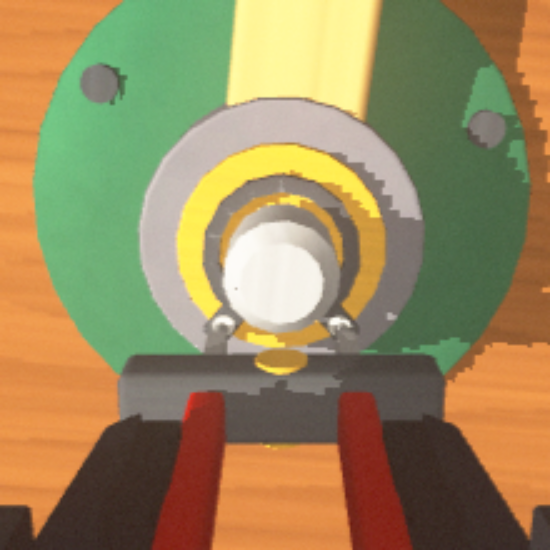

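The ring lies flat on the washer around the stub. Contact is about 7 N, the centre offset is about 0.7 mm and the height is about +1 mm from the groove. Handing in.

```bash
python3 -c "
from plant import r
print(r.finish_job())"
```

```text
the job is handed in; nothing more can be done
None
```

I handed the job in at about 14 s on the clock. The pliers are still gripped and squeezed, and the spread ring is round the stub at the groove. No verdict came back.

I gripped the red handles at 40 N, lifted the pliers out of the stand and carried them over the stub. I corrected the position from the wrist camera, then lowered in small steps until the tips touched the washer.

| Last check | Measured | Limit |
|---|---|---|
| Ring centre to stub axis | about 0.7 mm | 4 mm |
| Ring height from groove centre | about +1 mm | -3 to +2.5 mm |
| Tool tilt | about 0.001 rad | 0.12 rad |
| Press on the base | about 7 N | 25 N |

- **Squeeze:** I could not read the two handle joints. The gripper opening of about 0.44 is about 39 mm, where about 41 mm was expected at the stops. The ring's outer diameter measured 44 mm, which matches fully spread.
- **Height disagreement:** The height worked out from the tool position read about 0.9 mm higher than the camera's, at about +1.9 mm. That is still inside the limit.
- **Camera disagreement:** The scene and side cameras placed the stub 2–4 mm away from where the wrist camera did. I used the wrist camera, because it measured both the ring and the stub.
- **Bystanders:** My planned path kept clear of the bottle, tin and screwdriver, but I did not measure their positions again at the end.

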